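Check a cooling frying pan with the infrared thermometer

TASK

Before it goes into the sink, take the temperature of the frying pan that is cooling on the glass board: draw the pistol-shaped infrared thermometer up out of its stand, tip its lens steeply down (about 45 degrees or more below level) and aim it at the middle of the pan's base from 15 to 20 cm away. Hold it there steadily and finish the program while still holding it in mid-air on that aim; do not touch the hot pan, and leave everything else where it is.

Things in the scene. Friction and masses are not known exactly. Their poses are not given: they have to be found in the camera images.
- thermometer: Pistol-shaped thermometer, 0.2 kg, upright in its stand. Origin: underside centre of the grip; x = way the lens looks, z up the grip. Grip 32 (x) by 24 (y) mm, z 0 to 98. On it the grey head: x -46 to +70, 40 wide with flat sides (grip it across y, from above), z 98 to 140 mm; then a nose 36 wide to the lens at x 85, z 119. Centre of mass x 9, z 90 mm. The trigger is only for looks.
- lens (a point): Centre of the thermometer's lens, at the front of its nose; axes as the thermometer's: it looks along x. Offset from the thermometer's origin: x=85, y=0, z=119 mm.
- grip_foot (a point): Foot of the thermometer's grip (its origin); axes as the thermometer's.
- stand: Black stand, fixed to the worktop. Origin: underside centre; x = way the docked lens looks, z up. Base plate 104 (x) by 84 (y) mm, 12 thick; on it an upright sleeve, open at the top, outside 44 x 36, inside 36 x 28 mm, mouth 72 mm above the worktop. The grip stands loosely in it on a floor 14 mm above the worktop: its lowest 58 mm are inside.
- mouth (a point): Centre of the sleeve's mouth, 72 mm above the worktop.
- frying_pan: Shallow dark frying pan, loose on a glass board 9 mm high; bowl 210 mm wide at the rim, flat base 150 mm wide, rim 46 mm above the pan's underside, handle up to 80 mm. z up; the handle runs from the bowl along the pan's -y and ends 237 mm from the bowl's middle. Origin: on the underside, 66 mm from the bowl's middle towards the handle.
- pan_middle (a point): Middle of the frying pan's base, on its inner surface (pan frame x=0, y=66, z=5 mm): the point to aim at.
- milk_pan: Bystander: small deep saucepan, bowl 160 mm wide and 88 mm high, with a long handle; stands between the glass board and the dish rack.
- dish_brush: Bystander: long-handled washing-up brush, 270 mm long, 62 mm high, lying at the front left, before the sink.
- lemon: Bystander: lemon, 77x51x52 mm, near the front edge.
- mug: Bystander: mug, 81 mm wide, 88 mm high, at the front left, before the sink.
- peeler: Bystander: vegetable peeler, 170x25x18 mm, lying at the front right, partly below the pan's handle.

How it is judged:
By the outcome, as a careful person would: the job done as asked, in the order asked, and still so for the second after the job is handed in, while the arm keeps its last pose, push and grip.
It also fails if it takes over 45 s, if anything falls off the work surface, if the arm or the gripper's body presses on something with over 40 N, if the wrist force passes 120 N, or if a joint passes its speed limit or range.

ROBOT

A 6-joint arm with a two-finger parallel gripper is mounted at the origin on a cart in front of the work surface, level with it; the furniture and walls round the work are solid. World frame = base frame: x ahead of the robot, y to its left, z up, the work surface at z = 0. Lengths are in m, angles in rad, forces in N, time in s.
With the tool pointing down it reaches from about 0.35 to 0.975 m from the base axis. Payload 4.9 kg.
Tool frame: the origin (TCP) lies at the very end of the fingers, on their centre line; the grasp point (between the pads) lies 19 mm behind it (ctrl.pinch_z is the distance from the TCP to the grasp point, in m); z points along the fingers, y is the direction in which the jaws open and shut (so a half turn about z gives the same grasp; the last joint's range is limited). The gripper opens to 85 mm and grips with 20 to 120 N. Pads are 22 mm wide; open, the fingers measure 114 mm over their backs; the gripper's body (76 mm by 85 mm) begins 54 mm behind the grasp point. The pads swing forward as they close: fully open they stand 13 mm farther back than shut.
Start: joints at [1.061, 0.053, 1.613, -0, 1.476, -0.119], TCP at [0.238, 0.578, 0.231] pointing down, gripper open.
Joint ranges: [-3.01, 3.01], [-1.01, 2.22], [0.06, 2.58], [-1.02, 4.17], [0.09, 2.62], [-3.14, 3.14]. Speed limits (rad/s): [2.57, 2.57, 3.14, 3.14, 3.14, 3.14].

INTERFACE

Orientations are given as a rotation vector (axis times angle).
In Python, from station import ctrl gives the robot as it stands.
- The arm moves only by the tool carry_out, never from a script. Its argument "series" is a list of rows, each a list of 7 numbers: the shift along the world's x, y, z each as a share of 0.025 m, from -1 to 1, then the turn, a rotation vector about the world's x, y, z each as a share of 0.1 rad, from -1 to 1, then the opening, from 0 (shut) to 1 (fully open). A call has 1 to 12 rows; each row shifts and turns the commanded pose from where the row before left it; what a row does not reach is not made up. A row lasts 1/10 s, in which the tool goes at most 50 mm and 8.59 degrees, less where a joint would pass 70% of its speed; a pose out of reach is approached as far as the arm can. A call with a number of a shift or a turn outside -1 to 1 is refused whole. A call with a gripper value outside its range is refused whole. The fingers move at their own pace and stop on an object; "grip_force" is the grip in N (left out, the last holds). Time passes only in rows, so rows that do not move let the fingers close. It gives the time, the measured TCP pose, the force and the opening at its end, in the units of the state.
- ctrl.get_obs(): the state, without advancing time (a new reading comes with each control period).
- ctrl.get_image(name): name is "side" or "top" or "wrist"; returns a dict with "frame" (400x640x3 uint8, blue, green, red), "fx", "fy", "cx", "cy" (pixels), "k1" (the pictures are not rectified: a ray, as slopes to the right and down, at radius r is drawn at 1 + k1 r^2 times it, then the intrinsics apply), "R" (3x3) and "t" (3): a world point X has camera coordinates R X + t; the wrist camera has in their place "hand_eye" (4x4, takes a point from camera to tool coordinates, whose origin is the TCP and whose axes are the flange's). Camera axes: x right, y down, z forward; pixel columns grow to the right and rows downward; lengths in m; the calibration is good to about 2 mm. A picture is of the moment at which its call begins: read the wrist's pose just before it. There is no depth.
- ctrl.finish_job(): hands the job in, once; it reports no verdict.
Trained networks look in a picture, given as the dict that the camera call returned (one of the last four; its "shot" number tells which), for a name from the list of things; names that differ only in an ending like _2 or _b are one class to them, and where a whole thing is asked for, a point or a joint stands for the part that bears it (a point fixed in the world has none). Each returns a list of dicts, best first, with "p" (0 to 1); they miss things now and then, are a little off and sometimes report something else, mostly with a low value. They report only what shows in the picture. A call takes as long as a camera call.
- ctrl.trace(picture, name): "mask" (400x640 bool, what is visible of it) and "rect" ([left, top, width, height] as shares, 0 to 1, of the picture: columns of its width, rows of its height, round what is visible of it).
- ctrl.mark_of(picture, name): "position" ([column, row] as shares, 0 to 1, of the picture: columns of its width, rows of its height: a listed point, or the origin of a listed thing).
The state is a dict: "t": time; "q": joint angles; "dq": joint speeds; "effort": joint torques, N m; "tool_pos": TCP position; "tool_rot": TCP orientation; "contact_force": force on the tool from outside, world axes, zero at the start; "wrist_torque": the same for the moment, N m; "opening": finger opening in m.
Only numpy, scipy, OpenCV 4.12 (cv2) and the standard library are available. Lean on these libraries where they do the work, as an engineer would, in place of code of your own. Each camera call takes 0.05 s, during which the arm holds its last target.

## Working session

There is one attempt and no reset: what is moved stays moved. The work goes in short steps, Python scripts to look and compute and a tool call to move; the robot and the scene stay as the last step left them, time stands still between calls to the robot, and variables do not carry over. Pictures are saved under pics/ and viewed, and the job is handed in when it is done.

Besides the shell and the picture viewer there is one more tool, called after "Call:" as name([rows], argument=value, ...), one row to a line, values as JSON. carry_out: Moves the arm, as the interface text tells. Shift numbers are shares of 0.025 m and turn numbers shares of 0.1 rad, none past 1 either way. Its arguments: {"type":"object","properties":{"series":{"type":"array"},"grip_force":{"type":"number"}},"required":["series"]}

```bash
mkdir -p pics; ls
cat > h.py <<'E'
import numpy as np, cv2
from station import ctrl
def K(p): return np.array([[p['fx'],0,p['cx']],[0,p['fy'],p['cy']],[0,0,1.]])
def ray(p,uv):
    # returns origin, dir world (fixed cams)
    d=np.array([p['k1'],0,0,0,0.]) 
    n=cv2.undistortPoints(np.array([[uv]],float),K(p),d)[0,0]
    R=np.array(p['R']);t=np.array(p['t'])
    v=R.T@np.array([n[0],n[1],1]); o=-R.T@t
    return o,v/np.linalg.norm(v)
def atz(p,uv,z):
    o,v=ray(p,uv); return o+v*(z-o[2])/v[2]
def proj(p,X):
    X=np.atleast_2d(X).astype(float)
    R=np.array(p['R']);t=np.array(p['t'])
    return cv2.projectPoints(X,cv2.Rodrigues(R)[0],t,K(p),np.array([p['k1'],0,0,0,0.]))[0][:,0]
def tri(a,b):
    (o1,v1),(o2,v2)=a,b
    A=np.c_[v1,-v2]; s=np.linalg.lstsq(A,o2-o1,rcond=None)[0]
    p1=o1+s[0]*v1;p2=o2+s[1]*v2
    return (p1+p2)/2,np.linalg.norm(p1-p2)
E
python3 - <<'E'
from h import *
o=ctrl.get_obs(); print(o)
P={}
for n in ['side','top']:
    p=ctrl.get_image(n);P[n]=p
    cv2.imwrite(f'pics/{n}0.png',p['frame'])
    print(n,p['fx'],p['k1'],-np.array(p['R']).T@np.array(p['t']))
R={}
for nm in ['lens','grip_foot','mouth','stand','pan_middle','frying_pan','thermometer']:
    for n in P:
        r=ctrl.mark_of(P[n],nm)
        if r:
            uv=np.array(r[0]['position'])*[640,400];R[nm,n]=uv
            print(nm,n,uv.round(1),r[0]['p'],len(r))
    if (nm,'side') in R and (nm,'top') in R:
        print('  tri',tri(ray(P['side'],R[nm,'side']),ray(P['top'],R[nm,'top'])))
for nm,z in [('pan_middle',.014),('mouth',.072),('lens',.133),('frying_pan',.009),('stand',0)]:
    for n in P:
        if (nm,n) in R: print(nm,n,atz(P[n],R[nm,n],z).round(4))
E
```

```text
pics
{'t': 0.0, 'q': array([ 1.06102756e+00,  5.33196691e-02,  1.61430196e+00, -5.53641198e-06,
        1.47597627e+00, -1.19030953e-01]), 'dq': array([ 0.00131616,  0.00021382,  0.00058635,  0.00315865, -0.00155256,
       -0.00056366]), 'effort': array([ 5.83914425e-04, -3.93692064e+01, -3.70169699e+01, -1.21422127e-04,
        7.05702594e-03, -2.13478489e-05]), 'tool_pos': array([0.23775855, 0.57734005, 0.23008131]), 'tool_rot': array([-6.09752021e-01, -3.08122296e+00,  2.99751582e-03]), 'contact_force': array([-0.58451256,  0.12778156, -1.13415014]), 'wrist_torque': array([-0.03803765,  0.01298858, -0.06327868]), 'opening': 0.08517999738692024}
side 481.85072722839294 -0.10856792327090371 [-0.53442928 -0.57943228  1.32148252]
top 450.7106934304915 -0.0077211682797956715 [0.01055941 0.12580985 1.45803366]
lens side [324.5 206.2] 0.94 1
lens top [346.6 207.2] 0.71 1
  tri (array([0.50741666, 0.05458145, 0.12274816]), np.float64(0.001061365467221873))
grip_foot side [412.5 251.8] 0.25 1
mouth side [301.7 215.5] 0.8 1
mouth top [346.  207.1] 0.68 3
  tri (array([0.46806657, 0.0806048
[... 347 characters left out ...]
027455030353))
frying_pan side [413.7 253.2] 0.94 2
frying_pan top [438.9 201.7] 0.67 1
  tri (array([ 0.57165908, -0.2749877 ,  0.00130245]), np.float64(0.0077117518682318))
thermometer side [302.  225.8] 0.97 1
thermometer top [324.8 228.6] 0.74 2
  tri (array([0.46941928, 0.12596635, 0.0170297 ]), np.float64(0.005995910276154335))
pan_middle side [ 0.6318 -0.2252  0.014 ]
pan_middle top [ 0.6233 -0.2419  0.014 ]
mouth side [0.4666 0.1269 0.072 ]
mouth top [0.5272 0.0536 0.072 ]
lens side [0.498  0.0494 0.133 ]
lens top [0.504  0.0548 0.133 ]
frying_pan side [ 0.5691 -0.2787  0.009 ]
frying_pan top [ 0.5655 -0.2701  0.009 ]
stand side [0.4714 0.1375 0.    ]
stand top [0.4737 0.1354 0.    ]
```

View pics/side0.png

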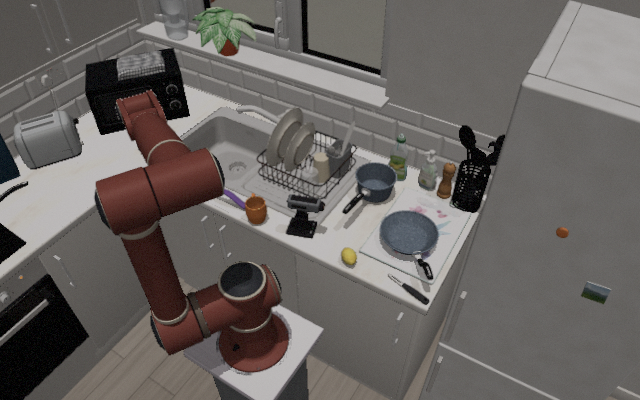

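View pics/top0.png

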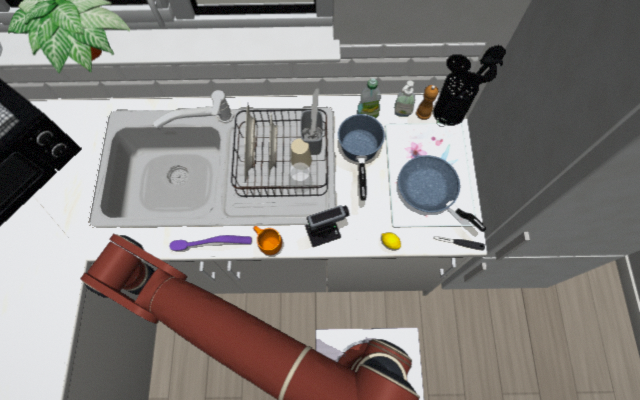

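```bash
cat > fit.py <<'E'
from h import *
from scipy.optimize import minimize
P={n:ctrl.get_image(n) for n in ['side','top']}
np.set_printoptions(suppress=True,precision=4)
def box(x0,x1,y0,y1,z0,z1): return np.array([[x,y,z] for x in(x0,x1) for y in(y0,y1) for z in(z0,z1)])/1e3
def cyl(r0,z0,r1,z1,cy=66):
    a=np.linspace(0,2*np.pi,60)
    return np.r_[np.c_[r0*np.cos(a),cy+r0*np.sin(a),0*a+z0],np.c_[r1*np.cos(a),cy+r1*np.sin(a),0*a+z1]]/1e3
TH=[box(-16,16,-12,12,0,98),box(-46,70,-20,20,98,140),box(70,85,-18,18,101,137)]
ST=[box(-52,52,-42,42,0,12),box(-22,22,-18,18,12,72)]
PAN=[cyl(75,0,105,46)]
def sil(p,parts,T,S=4):
    m=np.zeros((400*S,640*S),np.uint8)
    x,y,z,a=T
    R=np.array([[np.cos(a),-np.sin(a),0],[np.sin(a),np.cos(a),0],[0,0,1]])
    for b in parts:
        uv=proj(p,b@R.T+[x,y,z]); h=cv2.convexHull(((uv+.5)*S).astype(np.float32)).astype(np.int32)
        cv2.fillPoly(m,[h],255)
    return cv2.resize(m,(640,400),interpolation=cv2.INTER_AREA)/255.
def fit(name,parts,T0,z,masks,free=3):
    def c(v):
        s=0
        for n in masks:
            a=sil(P[n],parts,(v[0],v[1],z,v[2]));b=masks[n]
            s+=1-np.minimum(a,b).sum()/np.maximum(a,b).sum()
        return s
    best=None
    for T in T0:
        sx=np.array([T]+[np.array(T)+d for d in np.diag([.01,.01,.15])])
        r=minimize(c,T,method='Nelder-Mead',options=dict(initial_simplex=sx,xatol=1e-4,fatol=1e-4))
        if best is None or r.fun<best.fun: best=r
    return best
E
python3 - <<'E'
from fit import *
M={}
for nm in ['thermometer','stand','frying_pan']:
    M[nm]={}
    for n in P:
        r=ctrl.trace(P[n],nm)
        if r: M[nm][n]=r[0]['mask'].astype(float); print(nm,n,r[0]['p'],M[nm][n].sum(),len(r))
np.savez('masks.npz',**{a+'|'+b:M[a][b] for a in M for b in M[a]})
T0=[(.47,.13,a) for a in (-1.2,-.9,-.6)]
for sel in (['side','top'],['side'],['top']):
    r=fit('t',TH,T0,.014,{n:M['thermometer'][n] for n in sel}) ; print('therm',sel,r.x,r.fun)
r=fit('t',TH,T0,.014,M['thermometer']); t=r.x
# side by side view
for n in P:
    im=P[n]['frame'].copy().astype(float)
    for nm,c in (('thermometer',(0,0,255)),('frying_pan',(0,255,0))):
        cs,_=cv2.findContours(M[nm][n].astype(np.uint8),cv2.RETR_EXTERNAL,cv2.CHAIN_APPROX_NONE)
    im=im.astype(np.uint8)
    cx,cy=(305,215) if n=='side' else (325,225)
    crop=cv2.resize(im[cy-30:cy+30,cx-40:cx+40],None,fx=8,fy=8,interpolation=cv2.INTER_CUBIC)
    def tr(m):
        mm=cv2.resize((m[cy-30:cy+30,cx-40:cx+40]*255).astype(np.uint8),None,fx=8,fy=8); return cv2.findContours((mm>127).astype(np.uint8),cv2.RETR_EXTERNAL,cv2.CHAIN_APPROX_NONE)[0]
    cv2.drawContours(crop,tr(M['thermometer'][n]),-1,(0,255,0),1)
    cv2.drawContours(crop,tr(sil(P[n],TH,(t[0],t[1],.014,t[2]))),-1,(0,0,255),1)
    cv2.imwrite(f'pics/th_{n}.png',crop)
for sel in (['side','top'],['side'],['top']):
    mk={}
    for n in sel: # remove handle by opening
        k=cv2.getStructuringElement(cv2.MORPH_ELLIPSE,(25,25)); mk[n]=cv2.morphologyEx(M['frying_pan'][n].astype(np.uint8),cv2.MORPH_OPEN,k).astype(float)
    r=fit('p',PAN,[(.60,-.28,-.6),(.6,-.3,0.)],.009,mk)
    a=r.x[2]; print('pan mid',sel,r.x[:2]+.066*np.array([-np.sin(a),np.cos(a)]),r.x,r.fun)
E
```

```text
thermometer top 0.88 648.0 1
stand side 0.8 495.0 1
stand top 0.97 519.0 1
frying_pan side 0.93 2180.0 1
frying_pan top 0.89 3215.0 3Traceback (most recent call last):
  File "<stdin>", line 11, in <module>
KeyError: 'side'
```

```bash
cat > run1.py <<'E'
from fit import *
M={}
for nm in ['thermometer','stand','frying_pan']:
    M[nm]={}
    for n in P:
        r=[]
        for k in range(3):
            r=ctrl.trace(P[n],nm)
            if r: break
            P[n]=ctrl.get_image(n)
        if r: M[nm][n]=r[0]['mask'].astype(float); print(nm,n,r[0]['p'],M[nm][n].sum(),len(r))
T0=[(.47,.13,a) for a in (-1.2,-.9,-.6)]
S=list(M['thermometer'])
for sel in [S]+[[s] for s in S]:
    r=fit('t',TH,T0,.014,{n:M['thermometer'][n] for n in sel}) ; print('therm',sel,r.x,r.fun)
    if sel==S: t=r.x
for n in P:
    for nm,(cx,cy),f in (('thermometer',(305,215) if n=='side' else (325,225),8),('frying_pan',(405,240) if n=='side' else (435,190),4)):
        hw,hh=320//f,240//f
        crop=cv2.resize(P[n]['frame'][cy-hh:cy+hh,cx-hw:cx+hw],None,fx=f,fy=f,interpolation=cv2.INTER_CUBIC)
        def tr(m):
            mm=cv2.resize((m[cy-hh:cy+hh,cx-hw:cx+hw]*255).astype(np.uint8),None,fx=f,fy=f); return cv2.findContours((mm>127).astype(np.uint8),cv2.RETR_EXTERNAL,cv2.CHAIN_APPROX_NONE)[0]
        if n in M[nm]: cv2.drawContours(crop,tr(M[nm][n]),-1,(0,255,0),1)
        if nm=='thermometer':cv2.drawContours(crop,tr(sil(P[n],TH,(t[0],t[1],.014,t[2]))),-1,(0,0,255),1)
        cv2.imwrite(f'pics/{nm}_{n}.png',crop)
S=list(M['frying_pan'])
for sel in [S]+[[s] for s in S]:
    mk={}
    for n in sel:
        k=cv2.getStructuringElement(cv2.MORPH_ELLIPSE,(25,25)); mk[n]=cv2.morphologyEx(M['frying_pan'][n].astype(np.uint8),cv2.MORPH_OPEN,k).astype(float)
    r=fit('p',PAN,[(.60,-.28,-.6),(.6,-.3,0.)],.009,mk)
    a=r.x[2]; print('pan mid',sel,r.x[:2]+.066*np.array([-np.sin(a),np.cos(a)]),r.x,r.fun)
a=[cv2.imread(f'pics/{nm}_{n}.png') for nm in('thermometer','frying_pan') for n in P]
cv2.imwrite('pics/all1.png',cv2.resize(np.vstack([np.hstack(a[:2]),np.hstack(a[2:])]),(800,600)))
E
python3 run1.py
```

```text
thermometer side 0.87 587.0 1
thermometer top 0.56 656.0 1
stand side 0.78 460.0 2
stand top 0.77 522.0 3
frying_pan side 0.71 2200.0 1
frying_pan top 0.88 3101.0 1
therm ['side', 'top'] [ 0.4682  0.1341 -1.246 ] 0.41741400656757033
therm ['side'] [ 0.4686  0.134  -1.1724] 0.25952264060183194
therm ['top'] [ 0.469   0.1336 -1.2477] 0.15472398612322746
pan mid ['side', 'top'] [ 0.618  -0.2306] [ 0.6086 -0.2959 -0.1417] 0.06341599215778082
pan mid ['side'] [ 0.6179 -0.2321] [ 0.6103 -0.2977 -0.1152] 0.03112071744117695
pan mid ['top'] [ 0.6177 -0.229 ] [ 0.6082 -0.2943 -0.1459] 0.017970732385553467
```

View pics/all1.png

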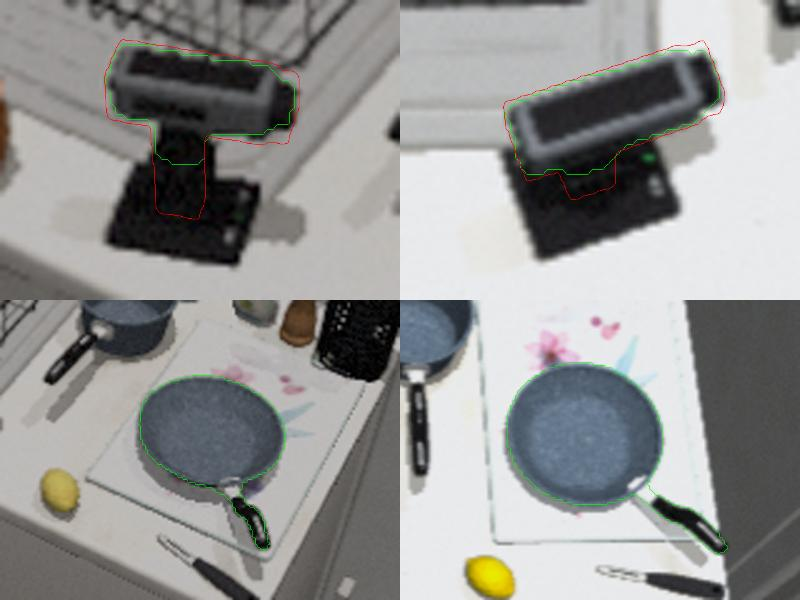

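```bash
sed -i 's/TH=\[box(-16,16,-12,12,0,98)/TH=[box(-16,16,-12,12,58,98)/' fit.py; python3 run1.py
python3 - <<'E'
import cv2,numpy as np
a=[cv2.imread(f'pics/thermometer_{n}.png') for n in('side','top')]
cv2.imwrite('pics/all2.png',cv2.resize(np.hstack(a),(800,300)))
E
```

```text
thermometer side 0.6 572.0 1
thermometer top 0.61 652.0 1
stand side 0.9 494.0 1
stand top 0.72 499.0 2
frying_pan side 0.71 2293.0 1
frying_pan top 0.66 3042.0 1
therm ['side', 'top'] [ 0.4665  0.1342 -1.2226] 0.27158481216952646
therm ['side'] [ 0.4664  0.1326 -1.2086] 0.16233609246744862
therm ['top'] [ 0.466   0.135  -1.2112] 0.10052462807032858
pan mid ['side', 'top'] [ 0.6186 -0.2297] [ 0.5935 -0.2908 -0.3891] 0.05713447230027946
pan mid ['side'] [ 0.6175 -0.2318] [ 0.5974 -0.2946 -0.3096] 0.02808066530554232
pan mid ['top'] [ 0.6188 -0.2288] [ 0.6101 -0.2942 -0.1326] 0.020190447412928192
```

View pics/all2.png

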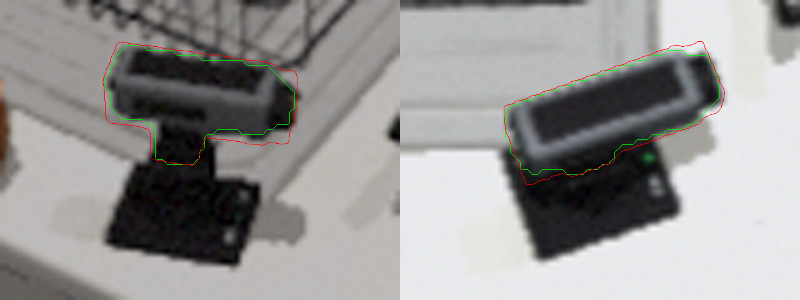

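Call:
carry_out([
  [0.464, -0.904, 0.1, 0, 0, -0.41, 1],
  [0.464, -0.904, 0.1, 0, 0, -0.41, 1],
  [0.464, -0.904, 0.1, 0, 0, -0.41, 1],
  [0.464, -0.904, 0.1, 0, 0, -0.41, 1],
  [0.464, -0.904, 0.1, 0, 0, -0.41, 1],
  [0.464, -0.904, 0.1, 0, 0, -0.41, 1],
  [0.464, -0.904, 0.1, 0, 0, -0.41, 1],
  [0.464, -0.904, 0.1, 0, 0, -0.41, 1],
  [0.464, -0.904, 0.1, 0, 0, -0.41, 1],
  [0.464, -0.904, 0.1, 0, 0, -0.41, 1],
], grip_force=60)

```text
t: 3.2
tool_pos: [0.3544, 0.3509, 0.2565]
tool_rot: [1.227, 2.892, 0.001]
contact_force: [-0.2, 0.8, 0.5]
opening: 0.0855
```

```bash
cat > log.py <<'E'
from h import *
import json
from scipy.spatial.transform import Rotation as Ro
o=ctrl.get_obs()
open('q.jsonl','a').write(json.dumps([list(o['q']),list(o['tool_pos']),list(o['tool_rot'])])+'\n')
R=Ro.from_rotvec(o['tool_rot']).as_matrix()
print('t',o['t'],'q',o['q'].round(3),'pos',o['tool_pos'].round(4),'F',o['contact_force'].round(1),'op',o['opening'])
print('tool x',R[:,0].round(3),'y',R[:,1].round(3),'yaw_y',np.arctan2(R[1,1],R[0,1]).round(4),'z',R[:,2].round(3))
E
python3 log.py
```

```text
t 3.2 q [ 0.631 -0.27   1.869 -0.     1.542 -0.137] pos [0.3544 0.3509 0.2565] F [-0.2  0.8  0.5] op 0.08553199552797579
tool x [-0.695  0.719 -0.   ] y [0.719 0.695 0.   ] yaw_y 0.7685 z [ 0.  0. -1.]
```

Call:
carry_out([
  [0.464, -0.904, 0, 0, 0, -0.41, 1],
  [0.464, -0.904, 0, 0, 0, -0.41, 1],
  [0.464, -0.904, 0, 0, 0, -0.41, 1],
  [0.464, -0.904, 0, 0, 0, -0.41, 1],
  [0.464, -0.904, 0, 0, 0, -0.41, 1],
  [0.464, -0.904, 0, 0, 0, -0.41, 1],
  [0.464, -0.904, 0, 0, 0, -0.41, 1],
  [0.464, -0.904, 0, 0, 0, -0.41, 1],
  [0.464, -0.904, 0, 0, 0, -0.41, 1],
  [0.464, -0.904, 0, 0, 0, -0.41, 1],
  [0, 0, 0, 0, 0, 0, 1],
])

```text
t: 4.3
tool_pos: [0.471, 0.1239, 0.2564]
tool_rot: [1.792, 2.579, -0.001]
contact_force: [-1.0, 0.5, -0.3]
opening: 0.0852
```

```bash
python3 log.py
python3 - <<'E'
from h import *
p=ctrl.get_image('wrist'); cv2.imwrite('pics/w1.png',p['frame']); print({k:p[k] for k in p if k!='frame'})
for nm in('thermometer','lens','mouth','grip_foot'): print(nm,[(np.array(r['position'])*[640,400],r['p']) for r in ctrl.mark_of(p,nm)])
E
```

```text
t 4.3 q [ 1.050e-01 -3.010e-01  1.894e+00 -1.000e-03  1.548e+00 -2.520e-01] pos [0.471  0.1239 0.2564] F [-1.   0.5 -0.3] op 0.08519730695186908
tool x [-0.349  0.937 -0.001] y [0.937 0.349 0.   ] yaw_y 0.3562 z [ 0.    -0.001 -1.   ]
{'fx': 349.04152478470843, 'fy': 349.04152478470843, 'cx': 321.05828151349294, 'cy': 192.74694948808047, 'k1': -0.05408503722969704, 'hand_eye': array([[-1.31922091e-05, -9.52688801e-01, -3.03947443e-01,
         7.78792966e-02],
       [ 9.99999957e-01, -1.01513269e-04,  2.74778907e-04,
        -1.16108747e-03],
       [-2.92633486e-04, -3.03947427e-01,  9.52688761e-01,
        -1.43050764e-01],
       [ 0.00000000e+00,  0.00000000e+00,  0.00000000e+00,
         1.00000000e+00]]), 'shot': 11}
thermometer [(array([232.512, 289.32 ]), 0.73), (array([318.976, 147.2  ]), 0.7)]
lens [(array([319.168, 266.68 ]), 0.74)]
mouth []
grip_foot []
```

View pics/w1.png

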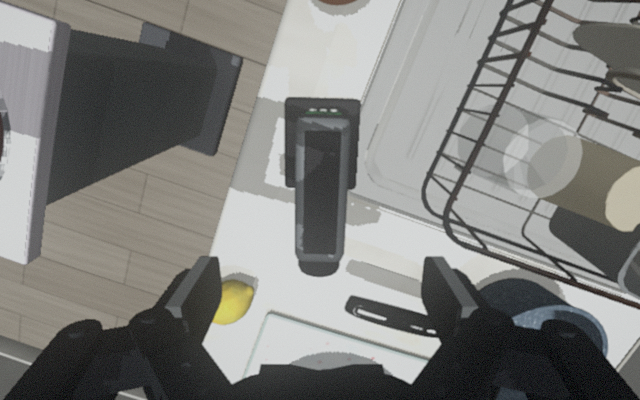

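```bash
cat > wfit.py <<'E'
from fit import *
from scipy.spatial.transform import Rotation as Ro
def wristpic():
    o=ctrl.get_obs(); p=ctrl.get_image('wrist'); return addpose(p,o)
def addpose(p,o):
    W=np.eye(4);W[:3,:3]=Ro.from_rotvec(o['tool_rot']).as_matrix();W[:3,3]=o['tool_pos']
    C=np.linalg.inv(W@np.array(p['hand_eye'])); p['R']=C[:3,:3];p['t']=C[:3,3]; return p
E
python3 - <<'E'
from wfit import *
p=wristpic(); P['wrist']=p
r=ctrl.trace(p,'thermometer'); print([(x['p'],x['mask'].sum()) for x in r]); m=r[0]['mask'].astype(float)
TH2=[box(-46,70,-20,20,98,140),box(70,85,-18,18,101,137)]
r=fit('t',TH2,[(.4665,.134,-1.21)],.014,{'wrist':m}); print(r.x,r.fun)
im=p['frame'].copy()
cs=lambda a:cv2.findContours((a>.5).astype(np.uint8),cv2.RETR_EXTERNAL,cv2.CHAIN_APPROX_NONE)[0]
cv2.drawContours(im,cs(m),-1,(0,255,0),1)
cv2.drawContours(im,cs(sil(p,TH2,(r.x[0],r.x[1],.014,r.x[2]))),-1,(0,0,255),1)
cv2.imwrite('pics/w2.png',cv2.resize(im[60:300,200:440],None,fx=2.5,fy=2.5))
print(proj(p,[[.6185,-.2305,.014]]))
for k in range(2): print('mouth', [ (np.array(r['position'])*[640,400],r['p']) for r in ctrl.mark_of(p,'stand')])
E
```

```text
[(0.72, np.int64(8352)), (0.42, np.int64(2569))]
[ 0.4664  0.1338 -1.2304] 0.07060299358019684
[[330.3848 411.228 ]]
mouth []
mouth []
```

View pics/w2.png

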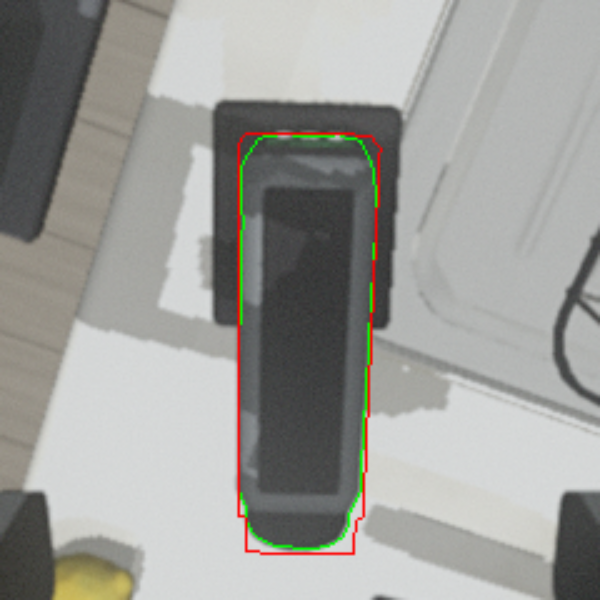

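Call:
carry_out([
  [-0.04, 0.02, -0.9, 0, 0, -0.1, 1],
  [0, 0, -0.9, 0, 0, 0, 1],
  [0, 0, -0.9, 0, 0, 0, 1],
  [0, 0, -0.7, 0, 0, 0, 1],
  [0, 0, -0.6, 0, 0, 0, 1],
  [0, 0, -0.5, 0, 0, 0, 1],
  [0, 0, -0.5, 0, 0, 0, 1],
  [0, 0, -0.5, 0, 0, 0, 1],
  [0, 0, 0, 0, 0, 0, 1],
])

```text
t: 5.75
tool_pos: [0.4678, 0.1262, 0.1167]
tool_rot: [-1.799, -2.572, 0.004]
contact_force: [-0.2, -0.5, 0.6]
opening: 0.0853
```

```bash
python3 log.py
```

```text
t 5.75 q [ 0.11  -0.188  2.039  0.     1.294 -0.24 ] pos [0.4678 0.1262 0.1167] F [-0.2 -0.5  0.6] op 0.08531047376348187
tool x [-0.343  0.939  0.001] y [ 0.939  0.343 -0.003] yaw_y 0.35 z [-0.004 -0.    -1.   ]
```

Call:
carry_out([
  [0, 0, 0, 0, 0, 0, 0.7],
  [0, 0, 0, 0, 0, 0, 0.6],
  [0, 0, 0, 0, 0, 0, 0.5],
  [0, 0, 0, 0, 0, 0, 0.3],
  [0, 0, 0, 0, 0, 0, 0.2],
  [0, 0, 0, 0, 0, 0, 0],
  [0, 0, 0, 0, 0, 0, 0],
  [0, 0, 0, 0, 0, 0, 0],
  [0, 0, 0, 0, 0, 0, 0],
  [0, 0, 0, 0, 0, 0, 0],
], grip_force=60)

```text
t: 6.75
tool_pos: [0.4699, 0.1265, 0.1199]
tool_rot: [1.8, 2.573, 0.002]
contact_force: [-0.3, -0.4, 5.6]
opening: 0.0396
```

```bash
python3 log.py
python3 - <<'E'
from h import *
p=ctrl.get_image('wrist'); cv2.imwrite('pics/w3.png',p['frame'])
E
```

```text
t 6.75 q [ 0.11  -0.191  2.036  0.     1.295 -0.24 ] pos [0.4699 0.1265 0.1199] F [-0.3 -0.4  5.6] op 0.0395501953075796
tool x [-0.343  0.939 -0.   ] y [0.939 0.343 0.002] yaw_y 0.35 z [ 0.002  0.    -1.   ]
```

View pics/w3.png

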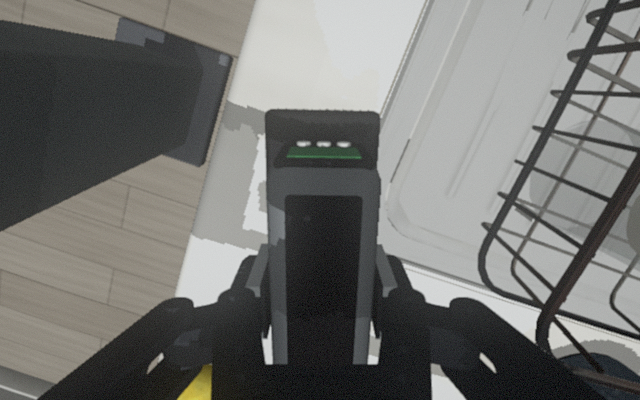

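Call:
carry_out([
  [0, 0, 0.3, 0, 0, 0, 0],
  [0, 0, 0.6, 0, 0, 0, 0],
  [0, 0, 0.8, 0, 0, 0, 0],
  [0, 0, 0.8, 0, 0, 0, 0],
  [0, 0, 0.8, 0, 0, 0, 0],
  [0, 0, 0.8, 0, 0, 0, 0],
  [0, 0, 0.8, 0, 0, 0, 0],
  [0, 0, 0.8, 0, 0, 0, 0],
  [0, 0, 0.8, 0, 0, 0, 0],
  [0, 0, 0, 0, 0, 0, 0],
])

```text
t: 7.8
tool_pos: [0.47, 0.1264, 0.2851]
tool_rot: [1.798, 2.571, 0.005]
contact_force: [0.4, 0.2, -1.5]
opening: 0.0392
```

```bash
python3 log.py
python3 - <<'E'
from h import *
P=[ctrl.get_image(n) for n in('side','top')]
a=cv2.resize(P[0]['frame'][120:280,200:440],None,fx=3.3,fy=3.3);b=cv2.resize(P[1]['frame'][120:280,200:440],None,fx=3.3,fy=3.3)
cv2.imwrite('pics/l1.png',cv2.resize(np.vstack([a,b]),(560,760))[:, :] if 0 else cv2.resize(np.hstack([a,b]),(800,266)))
# kinematic ID from q log
import json
from scipy.optimize import least_squares
from scipy.spatial.transform import Rotation as Ro
D=[json.loads(l) for l in open('q.jsonl')]
D.append([[1.06102756,5.33196691e-02,1.61430196,0,1.47597627,-1.19030953e-01],[.23775855,.57734005,.23008131],[-6.09752021e-01,-3.08122296,2.99751582e-03]])
# assumed: q1 z; q2,q3,q5 pitch; q4 roll, q6 roll
for q,p,r in D:
    c,s=np.cos(q[0]),np.sin(q[0]); R=Ro.from_rotvec(r).as_matrix()
    print('radial',c*p[0]+s*p[1],'lat',-s*p[0]+c*p[1],'sum',q[1]+q[2]+q[4], 'yaw y - q1',np.arctan2(R[1,1],R[0,1])-q[0],q[5])
A=[];b=[]
for q,p,r in D:
    c,s=np.cos(q[0]),np.sin(q[0]); a1=q[1];a2=q[1]+q[2]
    A.append([1,0,np.sin(a1),np.sin(a2),np.cos(a2)]);b.append(c*p[0]+s*p[1])
    A.append([0,1,np.cos(a1),np.cos(a2),-np.sin(a2)]);b.append(p[2])
x,res,rk,sv=np.linalg.lstsq(np.array(A),np.array(b),rcond=None);print(x,res,rk,sv, np.array(A)@x-b)
E
```

```text
t 7.8 q [ 0.11  -0.317  1.859 -0.     1.594 -0.24 ] pos [0.47   0.1264 0.2851] F [ 0.4  0.2 -1.5] op 0.03921130370620589
tool x [-0.343  0.939 -0.001] y [0.939 0.343 0.005] yaw_y 0.35 z [ 0.005  0.    -1.   ]
radial 0.49320396469788064 lat 0.0741980041186609 sum 3.141214883095327 yaw y - q1 0.13730539751791648 -0.1373051835379385
radial 0.4813231089235967 lat 0.07399487666216001 sum 3.1412954117413854 yaw y - q1 0.25154671407711804 -0.2515300950906129
radial 0.47884600682916273 lat 0.07421226284882407 sum 3.1451304093559598 yaw y - q1 0.24019347903139515 -0.24020450143916502
radial 0.480961196984751 lat 0.07421272338281104 sum 3.1394655608923587 yaw y - q1 0.2401995318751282 -0.24021191106120493
radial 0.48098878772932036 lat 0.07413576624085089 sum 3.1366669508896594 yaw y - q1 0.2402203939595793 -0.24022293463037775
radial 0.619955845763869 lat 0.07419845507361228 sum 3.1435978991 yaw y - q1 0.11903171000929524 -0.119030953
[-2.05428740e-04 -3.67165812e-02  4.23625620e-01  6.09888204e-01
  9.78159628e-02] [2.05028851e-06] 5 [4.23075363 3.45765353 0.24531054 0.21126296 0.20136158] [ 3.58275595e-04 -5.03310512e-06  4.74388331e-04  1.84041053e-05
  7.06060123e-04  2.61552503e-05 -8.58148832e-04  2.49852720e-05
 -6.71452828e-04  2.79817235e-05 -9.12238943e-06 -9.24932460e-05]
```

View pics/l1.png

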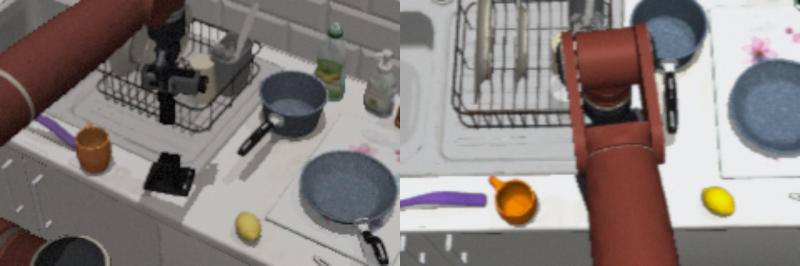

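Run:
```python
from h import *
np.set_printoptions(suppress=True,precision=3)
t=ctrl.get_image('top');s=ctrl.get_image('side')
for n,p,uv,z in [('crock base top',t,(450,122),0),('bottle1',t,(370,115),0),('bottle2',t,(403,113),0),('mill',t,(427,117),0),('counter right front',t,(485,255),0),('counter right back',t,(470,100),0),('crock base side',s,(465,207),0),('fridge lowleft side',s,(440,345),0),('milkpan handle end top',t,(363,198),.08),('milkpan ctr',t,(361,138),.08)]:
    print(n,atz(p,uv,z))
print('utensil tops', tri(ray(t,(493,52)),ray(s,(497,143))), tri(ray(t,(458,63)),ray(s,(467,130))))
print('bottle top',tri(ray(t,(373,80)),ray(s,(401,136))), 'soap top', tri(ray(t,(407,84)),ray(s,(432,153))))
im=np.hstack([cv2.resize(t['frame'][30:190,340:540],None,fx=2,fy=2),cv2.resize(s['frame'][100:260,370:570],None,fx=2,fy=2)])
cv2.imwrite('pics/c1.png',im)
```

```text
crock base top [ 0.886 -0.348  0.   ]
bottle1 [ 0.921 -0.052  0.   ]
bottle2 [ 0.928 -0.176  0.   ]
mill [ 0.909 -0.264  0.   ]
counter right front [ 0.378 -0.405  0.   ]
counter right back [ 0.981 -0.435  0.   ]
crock base side [ 0.901 -0.354  0.   ]
fridge lowleft side [ 0.283 -0.497  0.   ]
milkpan handle end top [ 0.555 -0.003  0.08 ]
milkpan ctr [ 0.779 -0.006  0.08 ]
utensil tops (array([ 0.935, -0.401,  0.318]), np.float64(0.015607163301435807)) (array([ 0.887, -0.288,  0.348]), np.float64(0.013049582576409306))
bottle top (array([ 0.922, -0.042,  0.21 ]), np.float64(0.0038958877280624057)) soap top (array([ 0.944, -0.167,  0.161]), np.float64(0.004518338180649639))
```

View pics/c1.png

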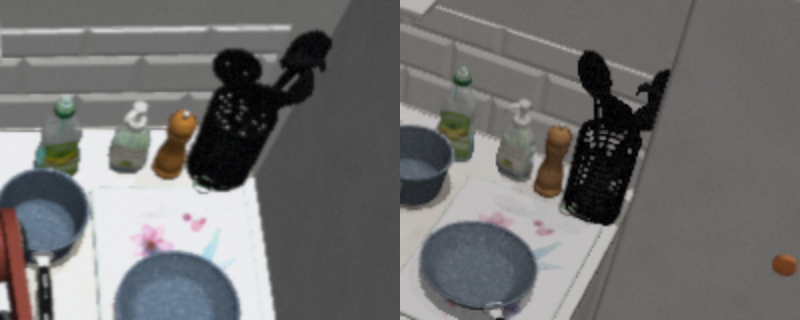

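Call:
carry_out([
  [0.12, -0.4, 0.4, 0, 0, 0.5, 0],
  [0.12, -0.8, 0.4, 0, 0, 0.8, 0],
  [0.12, -0.8, 0.4, 0, 0, 0.8, 0],
  [0.12, -0.8, 0.4, 0, 0, 0.8, 0],
  [0.12, -0.8, 0, 0, 0, 0.8, 0],
  [0.12, -0.8, 0, 0, 0, 0.5, 0],
  [0.12, -0.8, 0, 0, 0, 0, 0],
  [0.12, -0.8, 0, 0, 0, 0, 0],
  [0.12, -0.8, 0, 0, 0, 0, 0],
  [0.12, -0.8, 0, 0, 0, 0, 0],
  [0.12, -0.8, 0, 0, 0, 0, 0],
  [0.12, -0.8, 0, 0, 0, 0, 0],
])

```text
t: 9.2
tool_pos: [0.5044, -0.1043, 0.3193]
tool_rot: [-1.223, -2.89, 0.0]
contact_force: [0.6, -0.5, -2.1]
opening: 0.0391
```

```bash
python3 log.py
```

```text
t 9.2 q [-0.348 -0.247  1.748 -0.     1.645 -1.118] pos [ 0.5044 -0.1043  0.3193] F [ 0.6 -0.5 -2.1] op 0.039111913256877004
tool x [-0.696  0.718  0.003] y [ 0.718  0.696 -0.002] yaw_y 0.7699 z [-0.003  0.001 -1.   ]
```

Call:
carry_out([
  [0, 0, 0, 0.33, 0.32, 0, 0],
  [0, 0, 0, 0.66, 0.65, 0, 0],
  [0, 0, 0, 0.66, 0.65, 0, 0],
  [0, 0, 0, 0.66, 0.65, 0, 0],
  [0, 0, 0, 0.66, 0.65, 0, 0],
  [0, 0, 0, 0.66, 0.65, 0, 0],
  [0, 0, 0, 0.66, 0.65, 0, 0],
  [0, 0, 0, 0, 0, 0, 0],
])

```text
t: 10.0
tool_pos: [0.5049, -0.1044, 0.3173]
tool_rot: [-1.002, -2.359, -0.305]
contact_force: [-0.5, 0.1, -3.0]
opening: 0.0394
```

```bash
python3 log.py
python3 - <<'E'
from h import *
P=[ctrl.get_image(n) for n in('side','top')]
cv2.imwrite('pics/l2.png',np.hstack([cv2.resize(p['frame'][80:280,240:490],(400,320)) for p in P]))
E
```

```text
t 10.0 q [-0.453  0.103  1.5    0.222  2.108 -1.162] pos [ 0.5049 -0.1044  0.3173] F [-0.5  0.1 -3. ] op 0.03936964413986211
tool x [-0.568  0.592  0.571] y [ 0.718  0.696 -0.007] yaw_y 0.7697 z [-0.401  0.406 -0.821]
```

View pics/l2.png

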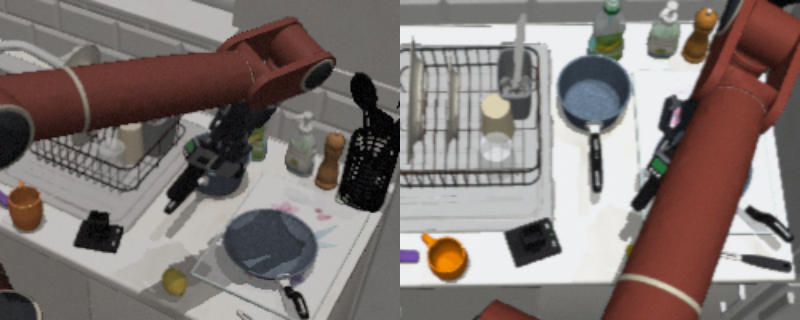

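Call:
carry_out([
  [0, 0, -0.4, 0.5, 0.49, 0, 0],
  [0, 0, -0.5, 0.5, 0.49, 0, 0],
  [0, 0, -0.5, 0.5, 0.49, 0, 0],
  [0, 0, -0.5, 0.5, 0.49, 0, 0],
  [0, 0, -0.3, 0.3, 0.29, 0, 0],
  [0, 0, 0, 0, 0, 0, 0],
  [0, 0, 0, 0, 0, 0, 0],
])

```text
t: 10.8
tool_pos: [0.5051, -0.1035, 0.267]
tool_rot: [-0.878, -2.077, -0.43]
contact_force: [-1.5, 0.1, -1.9]
opening: 0.0392
```

```bash
python3 log.py
cat > look.py <<'E'
from wfit import *
import sys
o=ctrl.get_obs(); w=wristpic(); P['wrist']=w
PM=np.array([.6185,-.2305,.014])
W=np.eye(4);W[:3,:3]=Ro.from_rotvec(o['tool_rot']).as_matrix();W[:3,3]=o['tool_pos']
# therm frame in tool: X=-tool x? , Y=tool y, Z=-tool z
Rt=np.c_[-W[:3,0],W[:3,1],-W[:3,2]]
foot=W[:3,3]-Rt@[.009,.001,.105]
lens=foot+Rt@[.085,0,.119]
X=Rt[:,0]; v=PM-lens; d=np.linalg.norm(v)
print('lens',lens,'dist',d,'pitch',np.degrees(np.arcsin(-X[2])),'off-axis mm',1e3*np.linalg.norm(v-X*(v@X)),'miss vec mm',1e3*(v-X*(v@X)),'hit at z=.014',lens+X*(.014-lens[2])/X[2])
for n in P:
    for nm in('lens','grip_foot'):
        r=ctrl.mark_of(P[n],nm)
        print(n,nm,[((np.array(a['position'])*[640,400]).round(1),a['p']) for a in r[:2]],'pred',proj(P[n],[lens if nm=='lens' else foot]).round(1))
    r=ctrl.trace(P[n],'frying_pan'); m=r[0]['mask'] if r else None
    im=P[n]['frame'].copy()
    for b in TH+[box(-16,16,-12,12,0,98)]:
        h=cv2.convexHull(proj(P[n],b@Rt.T+foot).astype(np.float32)).astype(np.int32); cv2.polylines(im,[h],True,(0,0,255),1)
    pts=proj(P[n],np.array([lens+X*k for k in np.linspace(0,d,20)])); cv2.polylines(im,[pts.astype(np.int32)],False,(0,255,255),1)
    u=proj(P[n],[PM])[0].astype(int); cv2.drawMarker(im,tuple(int(k) for k in u),(0,255,0),0,8)
    if n!='wrist': im=cv2.resize(im[100:280,280:500],None,fx=3,fy=3)
    cv2.imwrite(f'pics/{sys.argv[1]}_{n}.png',im)
E
python3 look.py a
```

```text
t 10.8 q [-0.482  0.301  1.459  0.32   2.253 -1.166] pos [ 0.5051 -0.1035  0.267 ] F [-1.5  0.1 -1.9] op 0.039181248870115926
tool x [-0.42   0.435  0.797] y [ 0.716  0.698 -0.005] yaw_y 0.7731 z [-0.558  0.568 -0.605]
lens [ 0.5445 -0.1454  0.216 ] dist 0.23133011675329915 pitch 52.700134437873935 off-axis mm 33.33426780432524 miss vec mm [-22.3981  14.6424 -19.877 ] hit at z=.014 [ 0.6514 -0.256   0.014 ]
side lens [(array([381.7, 202.6]), 0.9)] pred [[382.  201.6]]
side grip_foot [(array([340.9, 213.4]), 0.61)] pred [[339.2 209.4]]
top lens [(array([414.9, 182.3]), 0.94)] pred [[414.1 183.9]]
top grip_foot [(array([382.9, 214.2]), 0.57)] pred [[381.1 217.1]]
wrist lens [] pred [[321.  410.7]]
wrist grip_foot [] pred [[321.  180.5]]
```

View pics/a_side.png

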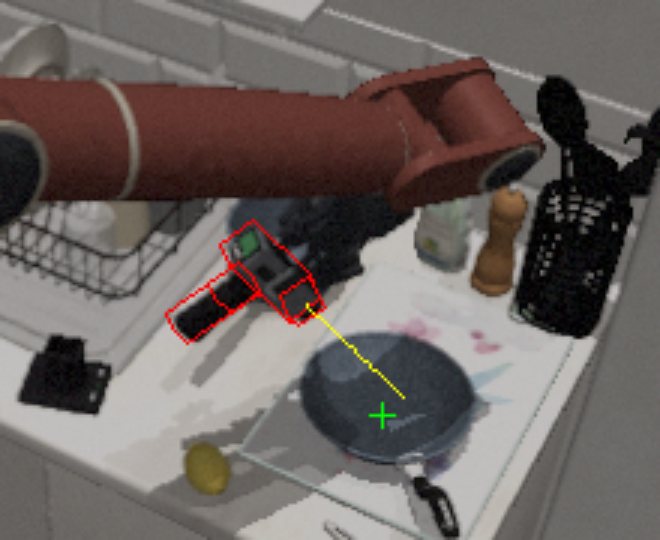

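View pics/a_wrist.png

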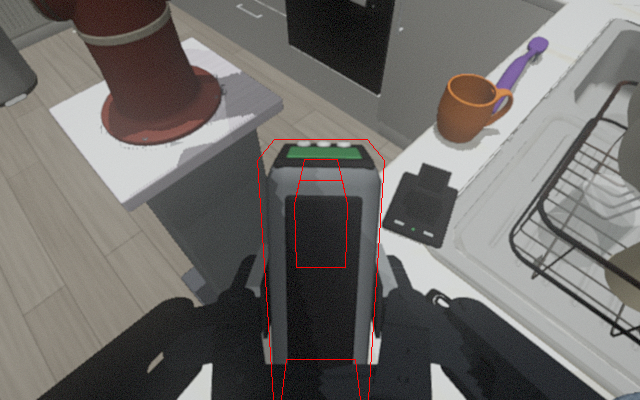

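View pics/a_top.png

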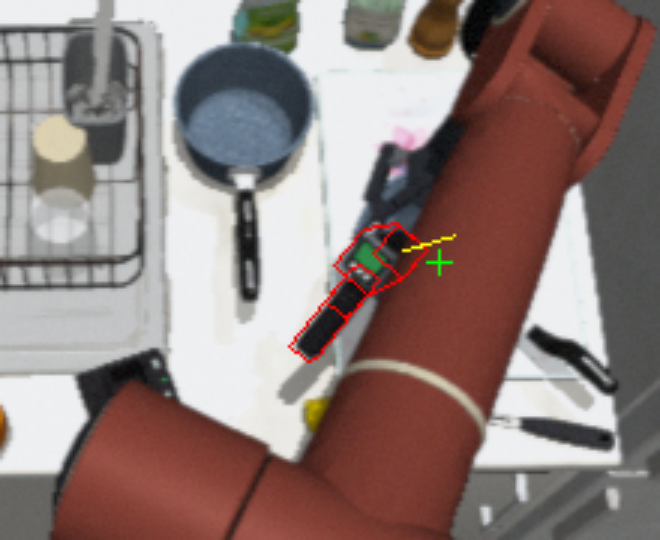

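Run:
```python
from h import *
np.set_printoptions(suppress=True,precision=4)
R={}
N=3
for n in('side','top'):
    acc={'lens':[],'grip_foot':[]}
    for k in range(N):
        p=ctrl.get_image(n)
        for nm in acc:
            r=ctrl.mark_of(p,nm)
            if r: acc[nm].append(np.array(r[0]['position'])*[640,400])
    for nm in acc: R[nm,n]=np.mean(acc[nm],0); print(n,nm,np.array(acc[nm]).round(1).tolist())
    R['p',n]=p
for nm in('lens','grip_foot'): 
    X,e=tri(ray(R['p','side'],R[nm,'side']),ray(R['p','top'],R[nm,'top'])); R[nm]=X; print(nm,X,e)
v=R['lens']-R['grip_foot']; print('len',np.linalg.norm(v),'exp',np.hypot(.085,.119),'elev',np.degrees(np.arcsin(v[2]/np.linalg.norm(v))),'=> pitch',np.degrees(np.arctan2(119,85)-np.arcsin(v[2]/np.linalg.norm(v))),'yaw',np.arctan2(v[1],v[0]))
print('wrist',tri(ray(R['p','side'],(450,155)),ray(R['p','top'],(480,120))))
print(tri(ray(R['p','top'],(470,95)),ray(R['p','side'],(455,150))))
```

```text
side lens [[383.2, 201.7], [382.7, 200.1], [382.6, 200.9]]
side grip_foot [[337.3, 214.6], [336.6, 210.0], [338.4, 211.6]]
top lens []
top grip_foot [[381.7, 215.1], [383.7, 215.2], [384.6, 216.6]]
  return _methods._mean(a, axis=axis, dtype=dtype,
  ret = ret.dtype.type(ret / rcount)
Traceback (most recent call last):
  File "h.py", line 7, in ray
    n=cv2.undistortPoints(np.array([[uv]],float),K(p),d)[0,0]
      ~~~~~~~~~~~~~~~~~~~^^^^^^^^^^^^^^^^^^^^^^^^^^^^^^^
cv2.error: OpenCV(4.12.0) /io/opencv/modules/calib3d/src/undistort.dispatch.cpp:538: error: (-215:Assertion failed) npoints >= 0 && src.isContinuous() && (depth == CV_32F || depth == CV_64F) in function 'undistortPoints'
```

Run:
```python
from h import *
np.set_printoptions(suppress=True,precision=4)
s=ctrl.get_image('side');t=ctrl.get_image('top')
print('wrist',tri(ray(s,(450,155)),ray(t,(480,120))))
R={}
import json
from scipy.spatial.transform import Rotation as Ro
from scipy.optimize import least_squares
D=[json.loads(l) for l in open('q.jsonl')]
def fk(x,q):
    a0,h0,L1,F,G,L3,w,lat=x
    r=a0+L1*np.sin(q[1])+F*np.sin(q[1]+q[2])+G*np.cos(q[1]+q[2])
    z=h0+L1*np.cos(q[1])+F*np.cos(q[1]+q[2])-G*np.sin(q[1]+q[2])
    Rz=Ro.from_euler('z',q[0]); Ra=Rz*Ro.from_euler('y',q[1]+q[2])*Ro.from_euler('z',SG*q[3])*Ro.from_euler('y',q[4])
    return Rz.apply([r,lat,z])+Ra.apply([w,0,L3]), Rz.apply([r,lat,z]),Ra.as_matrix()[:,2]
for SG in(1,-1):
    f=lambda x:np.concatenate([fk(x,q)[0]-p for q,p,r in D])
    S=least_squares(f,[0,.3,.42,.61,.1,.33,0,.074]); print(SG,S.x,S.cost)
    print('W',fk(S.x,D[-1][0]),Ro.from_rotvec(D[-1][2]).as_matrix()[:,2])
```

```text
wrist (array([ 0.6541, -0.303 ,  0.4016]), np.float64(0.009686458795598674))
1 [-0.      0.238   0.4264  0.6099  0.0957  0.2795 -0.      0.0742] 2.1169258321573434e-20
W (array([ 0.5051, -0.1035,  0.267 ]), array([ 0.6612, -0.2623,  0.436 ]), array([-0.5583,  0.5682, -0.6045])) [-0.5583  0.5682 -0.6045]
-1 [ 0.0751  0.3208 -0.2204  0.5353 -0.0676 -0.0955  0.1768  0.0773] 0.0010925775286885673
W (array([ 0.511 , -0.1142,  0.2631]), array([ 0.5214, -0.1857,  0.0756]), array([-0.7851,  0.1348, -0.6045])) [-0.5583  0.5682 -0.6045]
```

Call:
carry_out([
  [0, -0.1, -0.6, 0, 0, 0, 0],
  [0, -0.1, -0.7, 0, 0, 0, 0],
  [0, -0.1, -0.7, 0, 0, 0, 0],
  [0, -0.06, -0.4, 0, 0, 0, 0],
  [0, 0, -0.1, 0, 0, 0, 0],
  [0, 0, 0, 0, 0, 0, 0],
  [0, 0, 0, 0, 0, 0, 0],
  [0, 0, 0, 0, 0, 0, 0],
])

```text
t: 13.2
tool_pos: [0.5055, -0.1128, 0.2047]
tool_rot: [-0.878, -2.077, -0.431]
contact_force: [-0.4, 0.7, -2.6]
opening: 0.039
```

```bash
python3 log.py;  python3 look.py b; python3 look.py b|grep pitch
```

```text
t 13.2 q [-0.494  0.366  1.489  0.289  2.167 -1.214] pos [ 0.5055 -0.1128  0.2047] F [-0.4  0.7 -2.6] op 0.03904406514784709
tool x [-0.419  0.435  0.797] y [ 0.716  0.698 -0.004] yaw_y 0.7728 z [-0.558  0.569 -0.604]
lens [ 0.5443 -0.1545  0.1524] dist 0.1744775900171146 pitch 52.83062178944596 off-axis mm 1.1758512725547257 miss vec mm [ 0.9979 -0.1457  0.6046] hit at z=.014 [ 0.6172 -0.23    0.014 ]
side lens [(array([379.6, 214.2]), 0.81), (array([216.2, 196.9]), 0.7)] pred [[382.8 216.1]]
side grip_foot [(array([339.9, 228.3]), 0.96)] pred [[341.1 223.8]]
top lens [(array([363.6, 167.4]), 0.42)] pred [[413.3 192. ]]
top grip_foot [(array([384.2, 220.8]), 0.73)] pred [[381.7 223.9]]
wrist lens [] pred [[321.  410.7]]
wrist grip_foot [] pred [[321.  180.5]]
lens [ 0.5439 -0.1543  0.1516] dist 0.17405920636552472 pitch 52.91545337709199 off-axis mm 2.249230616275804 miss vec mm [ 1.7954 -0.5476  1.2392] hit at z=.014 [ 0.6161 -0.2293  0.014 ]
```

View pics/b_side.png

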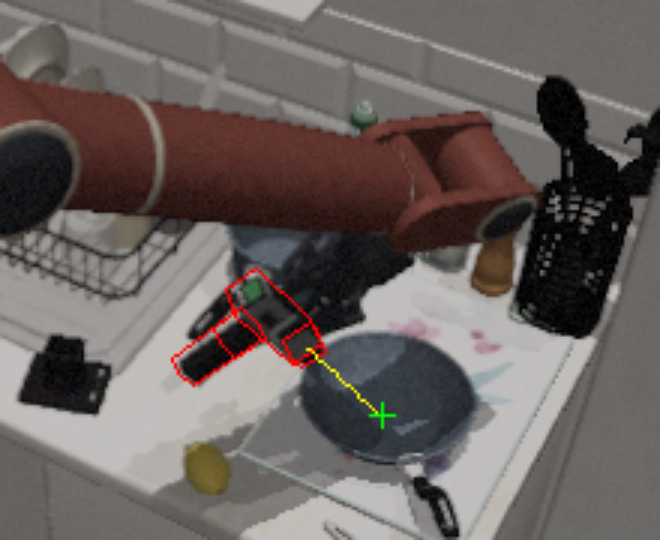

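View pics/b_top.png

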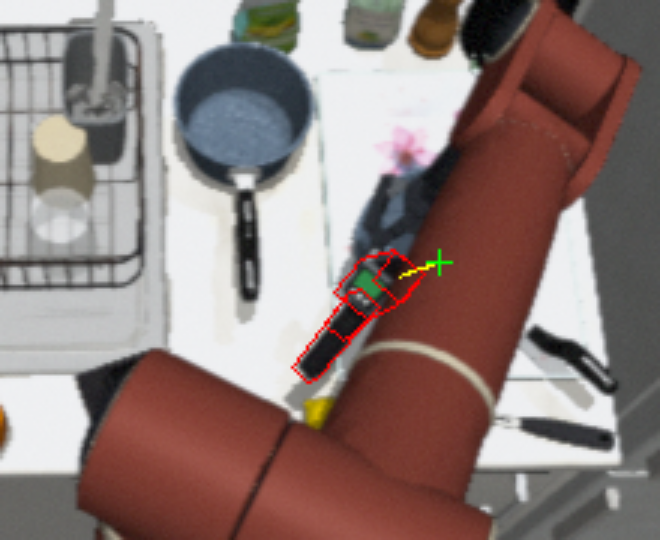

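Run:
```python
from wfit import *
np.set_printoptions(suppress=True,precision=4)
o=ctrl.get_obs(); w=wristpic(); P['wrist']=w
W=Ro.from_rotvec(o['tool_rot']).as_matrix();p0=o['tool_pos']
R0=np.c_[-W[:,0],W[:,1],-W[:,2]]
M={}
for n in P:
    r=ctrl.trace(P[n],'thermometer')
    if r: M[n]=r[0]['mask']; print(n,r[0]['p'],M[n].sum())
FULL=TH[1:]+[box(-16,16,-12,12,0,98)]
def S(p,Rt,foot,s=4):
    m=np.zeros((400*s,640*s),np.uint8)
    for b in FULL:
        h=cv2.convexHull(((proj(p,b@Rt.T+foot)+.5)*s).astype(np.float32)).astype(np.int32); cv2.fillPoly(m,[h],255)
    return cv2.resize(m,(640,400),interpolation=cv2.INTER_AREA)/255.
def pose(v):
    Rt=R0@Ro.from_rotvec([v[3],v[2],v[4]]).as_matrix()
    return Rt, p0-Rt@np.array([.009+v[0],.001,.105+v[1]])
cl={}
for n in('side','top'):
    if n in M: pass
def cost(v,ns):
    Rt,f=pose(v);c=0
    for n in ns:
        a=S(P[n],Rt,f);b=M[n].astype(float); c+=1-np.minimum(a,b).sum()/np.maximum(a,b).sum()
    return c
for ns in (['side'],['side','top']):
    if not all(n in M for n in ns): continue
    g=lambda u:cost([u[0],u[1],u[2],0,0],ns)
    r=minimize(g,[0,0,0],method='Nelder-Mead',options=dict(initial_simplex=[[0,0,0],[.005,0,0],[0,.005,0],[0,0,.06]],xatol=1e-4,fatol=1e-4))
    print(ns,'dx,dz mm, dpitch deg',r.x[:2]*1e3,np.degrees(r.x[2]),r.fun,'nominal',g([0,0,0]))
    Rt,f=pose([*r.x,0,0]); l=f+Rt@[.085,0,.119]; X=Rt[:,0]; print(' lens',l,'hit',l+X*(.014-l[2])/X[2])
Rt,f=pose([0]*5)
ims=[]
for n,c in (('side',(365,205)),('top',(400,200))):
    f8=7; x0,y0=c[0]-28,c[1]-28
    im=cv2.resize(P[n]['frame'][y0:y0+56,x0:x0+56],None,fx=f8,fy=f8,interpolation=cv2.INTER_CUBIC)
    for b in FULL:
        h=cv2.convexHull(((proj(P[n],b@Rt.T+f)+.5-[x0,y0])*f8).astype(np.float32)).astype(np.int32); cv2.polylines(im,[h],True,(0,0,255),1)
    if n in M:
        mm=cv2.resize(M[n][y0:y0+56,x0:x0+56].astype(np.uint8),None,fx=f8,fy=f8,interpolation=cv2.INTER_NEAREST)
        cv2.drawContours(im,cv2.findContours(mm,cv2.RETR_EXTERNAL,cv2.CHAIN_APPROX_NONE)[0],-1,(0,255,0),1)
    ims.append(im)
cv2.imwrite('pics/z.png',np.hstack(ims))
```

```text
side 0.6 690
top 0.87 531
wrist 0.62 23470
['side'] dx,dz mm, dpitch deg [-1.1838 -0.7951] 0.8807255103010114 0.20991121989107953 nominal 0.22084327409752724
 lens [ 0.5443 -0.1547  0.1503] hit [ 0.6135 -0.2266  0.014 ]
['side', 'top'] dx,dz mm, dpitch deg [-1.1701 -0.2968] 1.8375803785256846 0.4668131541306264 nominal 0.4789097925441511
 lens [ 0.5434 -0.1538  0.149 ] hit [ 0.6095 -0.2226  0.014 ]
```

View pics/z.png

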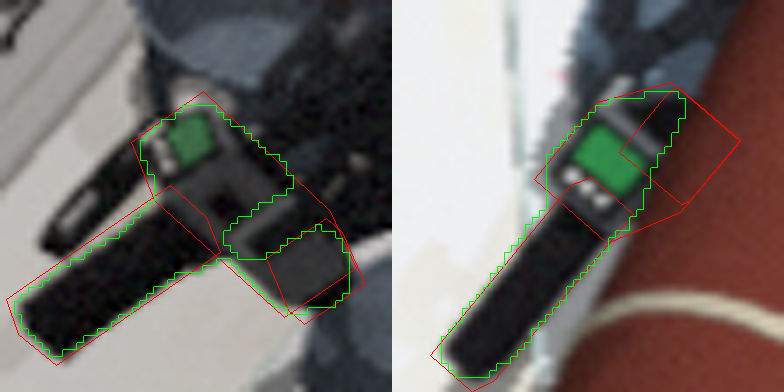

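Call:
carry_out([
  [0.06, -0.06, 0, 0, 0, 0, 0],
  [0.06, -0.06, 0.04, 0, 0, 0, 0],
  [0, 0, 0, 0, 0, 0, 0],
  [0, 0, 0, 0, 0, 0, 0],
  [0, 0, 0, 0, 0, 0, 0],
  [0, 0, 0, 0, 0, 0, 0],
  [0, 0, 0, 0, 0, 0, 0],
  [0, 0, 0, 0, 0, 0, 0],
  [0, 0, 0, 0, 0, 0, 0],
  [0, 0, 0, 0, 0, 0, 0],
  [0, 0, 0, 0, 0, 0, 0],
  [0, 0, 0, 0, 0, 0, 0],
])

```text
t: 15.9
tool_pos: [0.5081, -0.1156, 0.2048]
tool_rot: [-0.878, -2.075, -0.43]
contact_force: [0.6, -0.2, -2.7]
opening: 0.0393
```

```bash
python3 log.py; python3 look.py c|grep pitch
python3 - <<'E'
from station import ctrl
print(ctrl.finish_job())
E
```

```text
t 15.9 q [-0.496  0.374  1.479  0.289  2.171 -1.215] pos [ 0.5081 -0.1156  0.2048] F [ 0.6 -0.2 -2.7] op 0.03934783636029503
tool x [-0.418  0.435  0.798] y [ 0.716  0.698 -0.005] yaw_y 0.7727 z [-0.559  0.569 -0.603]
lens [ 0.547  -0.1573  0.1526] dist 0.17229858320476374 pitch 52.91072671481516 off-axis mm 2.1266399221916106 miss vec mm [-0.5093  1.6893 -1.1872] hit at z=.014 [ 0.6196 -0.2328  0.014 ]
the job is handed in; nothing more can be done
None
```

I gripped the thermometer across its head, drew it straight up out of the stand, tipped it down and aimed it at the pan. I handed the job in at about 16 s with it still held in mid-air.

- **Aim, from the measured arm pose:** the lens looks about 53° below level from about 17.2 cm. Its line meets the pan's base about 2 mm off the middle I measured.
- **Grip and contact:** the grip was steady at 39 mm opening. The measured wrist force was about 3 N, which fits the thermometer's weight, so there was no sign of touching anything.
- **Other things:** the later pictures showed the pan, the stand and the bystanders in view where they had been.
- **Disagreement:** outline fits from the side and top pictures, where the arm and fingers hide part of the thermometer, suggested it may have turned 1–2° in the hand. That put the aim 6–12 mm short of the middle. I moved the aim about 3 mm forward as a compromise but did not repeat the outline fit afterwards. By the worst fit the aim could still be roughly 8 mm off the middle.

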